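# Touch off the gauge and index the dividing head to the third stop

### The job

On the small dividing head, press the gauge's cap down until its sprung foot stands on the brass slug and gives by about 4 mm (never pushed to the end of its spring), and leave it standing there. Then grip the bar knob and turn it clockwise, counting the clicks, to its third stop and not on to the fourth; the knob springs back when let go, so the program finishes while still gripping it there. Leave the tools lying about where they are.

Things in the scene. Friction and masses are not known exactly. Their poses are not given: they have to be found in the camera images.
- head_base: grey cast base plate, fixed, 130 (its x) x 190 (its y) x 14 mm; origin at the centre of its underside. In its frame the gauge's axis is at y = +52 mm, the knob's at y = -52 mm, both at x = 0. A bracket column 72 mm tall stands behind (+x) the gauge, its arm over the slug at 57 to 75 mm height. A bench lamp hangs low over the bench at the left (y over 0.2 m): come in from the front.
- cap_top (a point): centre of the top face of the gauge's round black press cap, 24 mm across, 10 mm thick, on an upright steel quill 14 mm thick; at the start 108 to 114 mm above the bench. Pushed straight down (about 6 N, plus the foot's spring) the quill slides and stays by friction wherever it is left (30 mm of travel from the 114 mm position).
- foot_tip (a point): centre of the underside of the gauge's sprung foot, a steel disc 10 mm across at the lower end of the quill, 64 mm below the top of the cap when its spring is relaxed.
- work_top (a point): centre of the flat top of the brass slug, 19 mm across (with six ribs), standing in the collet of the work spindle straight under the foot; its top lies 27 to 37 mm above the bench, a different height each time. It is gripped by the collet and turns when the knob turns (geared one to one, the other way).
- foot (a joint): how far the sprung foot is pushed up into the quill, m: 0 relaxed, 0.009 bottomed; 0.5 N preload and 500 N/m. It reads how far the quill was lowered after the foot met the slug; 0.0015 to 0.0065 is a good setting.
- index_knob: black bar knob, 46 mm long (its x) x 12 mm thick (its y) x 34 mm tall (44 to 78 mm above the bench); origin on the knob's axis at bench height. A small brass dot on top marks its -x end, which at home points to the front (-x) of the base.
- knob_grip (a point): point on the knob's axis at the height to grip, 64 mm above the bench; its axes are the knob's: x along the bar, y across its 12 mm thickness.
- index_rotor (a joint): angle of the knob, rad: 0 at home, growing clockwise seen from above, up to 1.75. A spring of 0.09 (home) to 0.14 N m turns it back home when let go. Each of its six pins resists by some 0.02 to 0.05 N m more, then the torque drops as it clicks into the next stop (first pin passed = first stop). Stops are 0.30 rad apart, the first at 0.32 to 0.52, the third at 0.92 to 1.12.
- stop1 (a point): on the knob's disc, middle of the gap between the first two pins, 34 mm from the knob's axis: the first stop. Turns with the knob.
- stop3 (a point): the same for the third stop, the gap between the third and the fourth pin (0.60 rad on from the first). The knob is at its third stop when this point lies on detent_mark.
- stop4 (a point): the same for the fourth stop (0.90 rad on from the first), not to be reached.
- detent_mark (a point): fixed point 34 mm from the knob's axis, straight inward of the sprung ball of the detent block (a 13 x 24 x 18 mm steel block in front of the knob, its top 32 mm above the bench); pins 7.6 mm thick on the knob's disc click past the ball. The block is set up to 0.1 rad to either side of the front, seen from the knob's axis.
- ring_blank: bystander: gold ring, 24 mm across, 5 mm high, lying on the front of the base before the gauge.
- loupe: bystander: black eye loupe, 34 mm across, 26 mm high, behind the base.
- hex_key: bystander: L-shaped hex key, 80 mm long, behind the base.
- graver_a: bystander: graver with dark round wooden handle, 112 mm long, lying right of the base.
- tweezers: bystander: tweezers, 157 mm long, lying left of the base.
- pin_vise: bystander: slim steel pin vise, 108 mm long.
- solder_coil: bystander: coil of solder wire, 44 mm across.

How it is judged:
By the outcome, as a careful person would: the job done as asked, in the order asked, and still so for the second after the job is handed in, while the arm keeps its last pose, push and grip.
It also fails if it takes over 48 s, if anything falls off the work surface, if the arm or the gripper's body presses on something with over 40 N, if the wrist force passes 120 N, or if a joint passes its speed limit or range.

### The arm

A 6-joint arm with a two-finger parallel gripper is mounted at the origin on a cart in front of the work surface, level with it; the furniture and walls round the work are solid. World frame = base frame: x ahead of the robot, y to its left, z up, the work surface at z = 0. Lengths are in m, angles in rad, forces in N, time in s.
With the tool pointing down it reaches from about 0.35 to 0.875 m from the base axis. Payload 4.2 kg.
Tool frame: the origin (TCP) lies midway between the tips of the shut fingers; the grasp point (between the pads) lies 19 mm behind it; z points along the fingers, y is the line along which they close (so a half turn about z gives the same grasp; the last joint's range is limited). The gripper opens to 87 mm and grips with 3 to 60 N. Pads are 19 mm wide; open, the fingers measure 117 mm over their backs; the gripper's body (75 mm by 190 mm) begins 51 mm behind the grasp point.
Start: joints at [0.259, 0.385, 0.008, 0, -1.194, -0.259], TCP at [0.625, 0, 0.223] pointing down, gripper open.
Joint ranges: [-3.14, 3.14], [-1.21, 2.06], [-1.07, 1.41], [-3.16, 2.05], [-2.99, -0.16], [-3.1, 3.1]. Speed limits (rad/s): [2.79, 2.79, 3.14, 3.14, 3.14, 3.14].

### API

Orientations are given as a unit quaternion [w, x, y, z].
In Python, from bench import r, vision, models gives the robot as it stands.
- The arm moves only by the shell command python3 -m jog 'ROWS'. ROWS is JSON, a list of rows, each a list of 7 numbers: the turn, a rotation vector about the tool's x, y, z in degrees, then the shift along the tool's x, y, z in mm, then the opening, from 0 (shut) to 1 (fully open). In form: [[rx, ry, rz, dx, dy, dz, jaw], ...]. A call has 1 to 8 rows; each row shifts and turns the commanded pose from where the row before left it, along the tool's axes as they then stand; what a row does not reach is not made up. A row lasts 1/10 s, in which the tool goes at most 50 mm and 8.59 degrees, less where a joint would pass 70% of its speed; a pose out of reach is approached as far as the arm can. A call with a gripper value outside its range is refused whole. The fingers move at their own pace and stop on an object; the grip force is fixed at half the most. Time passes only in rows, so rows that do not move let the fingers close. It gives the time, the measured TCP pose, the force, the opening and the grip force at its end, in the units of the state.
- r.observe(): the state, without advancing time (a new reading comes with each control period).
- vision.get_image(name): name is "scene" or "side" or "wrist"; returns a dict with "color" (384x512x3 uint8, red, green, blue), "depth" (384x512 float32, m along the optical axis (not along the pixel's ray), 0 where there is no reading), "fx", "fy", "cx", "cy" (pixels), "k1" (the pictures are not rectified: a ray, as slopes to the right and down, at radius r is drawn at 1 + k1 r^2 times it, then the intrinsics apply), "world_from_camera" (4x4, takes a point from camera to world coordinates). Camera axes: x right, y down, z forward; pixel columns grow to the right and rows downward; lengths in m; the calibration is good to about 2 mm. A picture is of the moment at which its call begins.
- r.sign_off(): hands the job in; it is judged then, once.
Trained networks look in a picture, given as the dict that the camera call returned (one of the last four; its "shot" number tells which), for a name from the list of things; names that differ only in an ending like _2 or _b are one class to them, and where a whole thing is asked for, a point or a joint stands for the part that bears it (a point fixed in the world has none). Each returns a list of dicts, best first, with "confidence" (0 to 1); they miss things now and then, are a little off and sometimes report something else, mostly with a low value. They report only what shows in the picture. A call takes as long as a camera call.
- models.look_for(label, picture): "centre" ([column, row] in pixels, amid what is visible of it).
The state is a dict: "time": time; "joint_positions": joint angles; "dq": joint speeds; "joint_torque": joint torques, N m; "tcp_pos": TCP position; "ee_rot": TCP orientation; "contact_force": force on the tool from outside, world axes, zero at the start; "moment": the same for the moment, N m; "opening": opening from 0.0 (shut) to 1.0 (fully open); "gripper_force": force on a finger pad.
Only numpy, scipy, OpenCV 4.12 (cv2) and the standard library are available. Lean on these libraries where they do the work, as an engineer would, in place of code of your own. Each camera call takes 0.05 s, during which the arm holds its last target. There are 200 camera calls.

## Working session

There is one attempt and no reset: what is moved stays moved. The work goes in short steps, Python scripts to look and compute and a shell command to move; the robot and the scene stay as the last step left them, time stands still between calls to the robot, and variables do not carry over. Pictures are saved under pics/ and viewed, at most 10 in all, crops included, and the job is handed in when it is done.

```bash
mkdir -p pics; ls
cat > h.py <<'E'
import numpy as np, cv2
from bench import r, vision, models
def ray(p,uv):
    d=np.array([(uv[0]-p["cx"])/p["fx"],(uv[1]-p["cy"])/p["fy"]]);u=d.copy()
    for _ in range(10): u=d/(1+p["k1"]*(u@u))
    return u
def xyz(p,uv,z=None):
    u=ray(p,uv);T=np.array(p["world_from_camera"])
    if z is None:
        c,w=int(round(uv[0])),int(round(uv[1]));q=p["depth"][max(0,w-1):w+2,max(0,c-1):c+2];q=q[q>0]
        s=np.median(q) if q.size else np.nan
    else:
        s=(z-T[2,3])/(T[2,:3]@np.array([*u,1]))
    return T[:3,:3]@(np.array([*u,1])*s)+T[:3,3]
def proj(p,X):
    T=np.array(p["world_from_camera"]);c=T[:3,:3].T@(np.array(X)-T[:3,3]);u=c[:2]/c[2];u=u*(1+p["k1"]*(u@u))
    return np.array([u[0]*p["fx"]+p["cx"],u[1]*p["fy"]+p["cy"]])
def save(p,n,crop=None,k=1):
    im=cv2.cvtColor(p["color"],cv2.COLOR_RGB2BGR)
    if crop: a,b,c,d=crop; im=im[b:d,a:c]
    cv2.imwrite("pics/"+n,cv2.resize(im,None,fx=k,fy=k,interpolation=cv2.INTER_CUBIC))
E
python3 - <<'E'
from h import *
np.set_printoptions(precision=4,suppress=True)
ims=[]
for n in ["scene","side","wrist"]:
    p=vision.get_image(n);ims.append(p["color"])
    print(n,np.array(p["world_from_camera"])[:3,3],p["fx"])
    for l in ["head_base","cap_top","foot_tip","work_top","index_knob","knob_grip","stop1","stop3","detent_mark","ring_blank"]:
        for m in models.look_for(l,p)[:1]:
            print(l,np.round(m["centre"],1),round(m["confidence"],2),xyz(p,m["centre"]))
cv2.imwrite("pics/a.png",cv2.cvtColor(np.vstack([np.hstack(ims[:2])]),cv2.COLOR_RGB2BGR)[:, :]) 
a=np.hstack(ims[:2]);a=cv2.resize(a,(800,300));b=cv2.resize(ims[2],(400,300))
cv2.imwrite("pics/a.png",cv2.cvtColor(np.vstack([a,np.hstack([b,b*0])]),cv2.COLOR_RGB2BGR))
print(r.observe()["time"],r.observe()["ee_rot"])
E
```

```text
pics
scene [ 0.0689 -0.5162  0.6426] 370.8156384313089
head_base [228.  204.6] 0.98 [ 0.5651 -0.0272  0.015 ]
work_top [209.6 196. ] 0.61 [0.5511 0.0208 0.0293]
index_knob [252.1 200.6] 0.67 [ 0.5948 -0.082   0.0355]
knob_grip [250.7 201.2] 0.59 [ 0.5912 -0.0804  0.0353]
stop1 [249.9 200.8] 0.82 [ 0.5903 -0.0786  0.0363]
stop3 [249.9 200.8] 0.82 [ 0.5903 -0.0786  0.0363]
detent_mark [227.3 202.9] 0.71 [ 0.569  -0.0215  0.015 ]
side [ 0.0883 -0.972   0.7395] 438.90701268007825
head_base [229.9 196.4] 0.74 [ 0.5728 -0.0276  0.0145]
cap_top [213.  169.4] 0.49 [0.5495 0.0232 0.089 ]
index_knob [246.2 197.1] 0.56 [ 0.5957 -0.0834  0.0353]
knob_grip [247.5 195.4] 0.74 [ 0.6011 -0.0818  0.0382]
stop1 [245.2 197.7] 0.65 [ 0.593  -0.0824  0.0337]
stop3 [245.2 197.7] 0.65 [ 0.593  -0.0824  0.0337]
detent_mark [236.8 205.4] 0.43 [ 0.5556 -0.0994  0.0319]
ring_blank [247.1 195.5] 0.39 [ 0.5994 -0.0825  0.0389]
wrist [ 0.6246 -0.0692  0.3853] 323.15661026733056
head_base [290.6 137.7] 0.82 [ 0.583  -0.0338  0.015 ]
work_top [311.2 179.2] 0.63 [0.5597 0.0117 0.0272]
index_knob [271.8  99.5] 0.74 [ 0.6083 -0.0744  0.0781]
knob_grip [279.  100.5] 0.57 [ 0.6018 -0.0735  0.0787]
stop1 [276.8  98. ] 0.92 [ 0.6039 -0.0757  0.0789]
stop3 [276.8  98. ] 0.92 [ 0.6039 -0.0757  0.0789]
detent_mark [315.6  77.8] 0.72 [ 0.561  -0.0966  0.0317]
1.65 [-0.      0.7071 -0.7071  0.    ]
```

View pics/a.png

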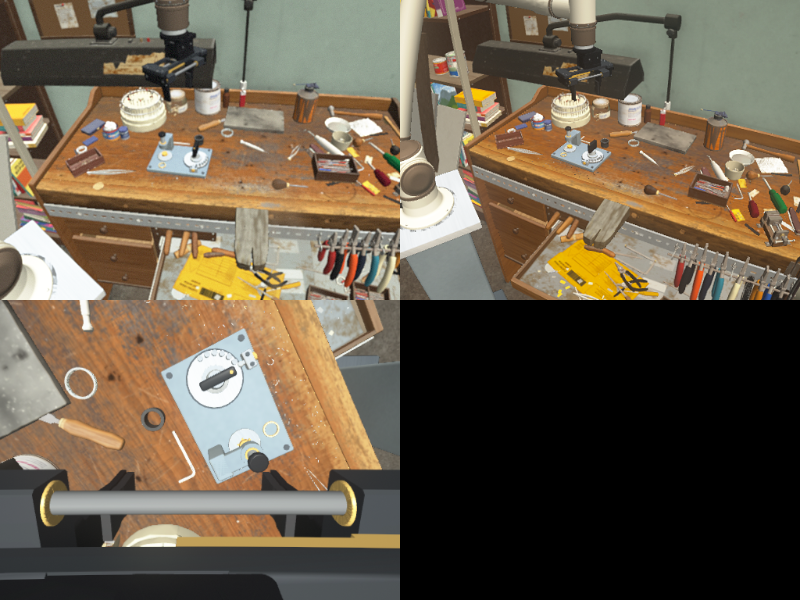

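The scene and side views show the base on the bench, with the gauge at about (555, 20) mm. In the wrist view the knob bar is near (278,100), the cap near (328,206) and the detent block near (316,78), in full-resolution pixels. I'll enlarge the wrist view and take depths.

Run:
```python
from h import *
np.set_printoptions(precision=4,suppress=True)
p=vision.get_image("wrist");save(p,"b.png",(200,30,390,225),3)
# cap: depth points with z>0.1
T=np.array(p["world_from_camera"])
def cl(u0,v0,u1,v1,z0,z1):
    P=[xyz(p,(u,v)) for v in range(v0,v1) for u in range(u0,u1) if p["depth"][v,u]>0]
    P=np.array(P);P=P[(P[:,2]>z0)&(P[:,2]<z1)];return P
K=cl(240,70,320,130,.072,.085);c=K.mean(0);w,V=np.linalg.eigh(np.cov(K[:,:2].T))
print("knob",len(K),c,np.ptp(K,0),V[:,1],np.degrees(np.arctan2(V[1,1],V[0,1])))
C=cl(300,180,360,225,.095,.13);print("cap",len(C),C.mean(0),np.median(C,0),C.min(0),C.max(0))
```

```text
knob 673 [ 0.6017 -0.0735  0.0781] [0.043  0.0283 0.0058] [-0.8934 -0.4492] -153.30805200385433
cap 553 [0.5571 0.0187 0.1105] [0.5572 0.0187 0.111 ] [0.5452 0.0079 0.1042] [0.5679 0.0311 0.112 ]
```

View pics/b.png

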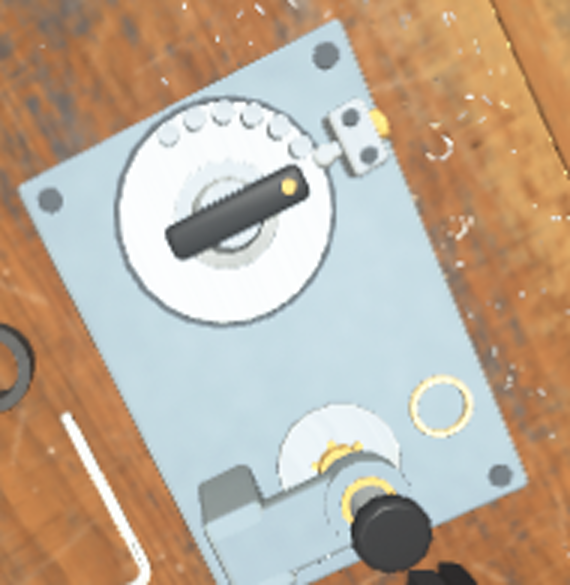

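The close-up is clear: the bar's dot is at crop (289,187), the detent ball at (327,153) and the cap at (391,533). The base yaw is about 26°. I'll go above the cap with the jaws shut.

```bash
python3 -m jog '[[0,0,0,-5,17,15,0],[0,0,0,-5,17,15,0],[0,0,0,-5,17,15,0],[0,0,0,-4,17,15,0],[0,0,0,0,0,10,0],[0,0,0,0,0,0,0]]'
python3 - <<'E'
from h import *
np.set_printoptions(precision=4,suppress=True)
p=vision.get_image("wrist");save(p,"c.png",(120,80,512,384),2)
for l in ["cap_top","work_top","foot_tip","stop1","stop3","detent_mark"]:
    for m in models.look_for(l,p)[:2]: print(l,np.round(m["centre"],1),round(m["confidence"],2),xyz(p,m["centre"]))
o=r.observe();print(o["time"],o["tcp_pos"],o["contact_force"],o["opening"])
E
```

```text
time: 2.3
tcp_pos: [0.5565, 0.0189, 0.1515]
ee_rot: [0.001, 0.707, -0.707, -0.0]
contact_force: [0.2, 0.4, 0.1]
opening: 0.543
gripper_force: 0.0
cap_top [254.9 212.5] 0.77 [0.5555 0.018  0.1115]
cap_top [103.  140.6] 0.68 [ 0.7006 -0.0173  0.0007]
stop1 [199.1  72.8] 0.64 [ 0.5939 -0.072   0.0774]
stop3 [199.1  72.8] 0.64 [ 0.5939 -0.072   0.0774]
detent_mark [250.6  44.4] 0.9 [ 0.5587 -0.0975  0.033 ]
detent_mark [225.2 121.8] 0.39 [ 0.582  -0.036   0.0147]
2.65 [0.5577 0.019  0.153 ] [-0.6633  0.5893  0.0918] 0.22298771572726173
```

View pics/c.png

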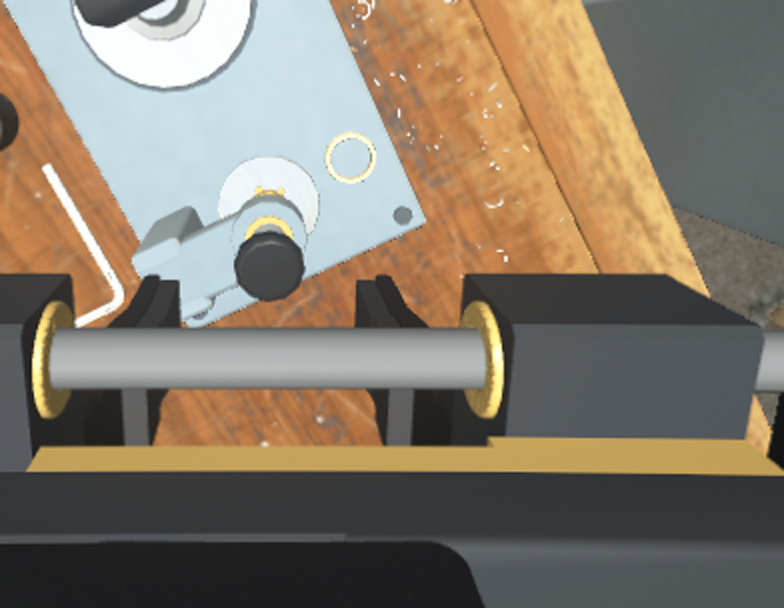

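The cap is centred under the closing fingers, at crop (269,265). A sliver of the brass slug shows at (270,190), so I'll sample its depth there.

```bash
python3 - <<'E'
from h import *
np.set_printoptions(precision=4,suppress=True,linewidth=160)
p=vision.get_image("wrist")
print(p["color"][168:186:2,242:270:4].tolist())
h=np.array([[xyz(p,(u,v))[2]*1000 for u in range(236,274,2)] for v in range(158,186)]).round(0);print(h.astype(int))
print(models.look_for("work_top",p)[:2])
E
python3 -m jog '[[0,0,0,0,0,10,0],[0,0,0,0,0,10,0],[0,0,0,0,0,10,0],[0,0,0,0,0,4,0],[0,0,0,0,0,2,0]]'; python3 -m jog '[[0,0,0,0,0,2,0],[0,0,0,0,0,0,0]]'
python3 -m jog '[[0,0,0,0,0,2,0],[0,0,0,0,0,2,0],[0,0,0,0,0,2,0],[0,0,0,0,0,0,0]]'
```

```text
[[[241, 248, 250], [244, 250, 251], [238, 246, 249], [243, 249, 251], [242, 248, 251], [241, 248, 250], [239, 246, 249]], [[242, 248, 251], [244, 250, 251], [240, 247, 250], [242, 248, 251], [242, 249, 251], [241, 248, 250], [239, 246, 249]], [[243, 249, 251], [243, 249, 251], [244, 246, 243], [240, 247, 250], [242, 248, 251], [239, 245, 246], [240, 247, 250]], [[243, 249, 251], [241, 248, 250], [254, 244, 155], [229, 219, 181], [235, 234, 227], [254, 248, 161], [240, 247, 250]], [[243, 249, 251], [241, 248, 250], [225, 190, 118], [240, 221, 150], [226, 203, 141], [252, 239, 154], [241, 248, 250]], [[242, 249, 251], [239, 246, 248], [142, 153, 152], [144, 155, 153], [144, 155, 155], [140, 149, 147], [239, 246, 249]], [[243, 249, 251], [141, 151, 151], [154, 166, 166], [164, 179, 180], [163, 178, 180], [142, 152, 152], [133, 144, 144]], [[232, 241, 245], [154, 166, 167], [201, 222, 230], [201, 222, 230], [202, 222, 230], [200, 221, 229], [137, 149, 149]], [[136, 147, 147], [200, 221, 229], [201, 222, 230], [200, 222, 230], [201, 222, 230], [200, 222, 230], [201, 222, 230]]]
[[15 15 15
[... 1411 characters left out ...]
73 70 66 60 23 24]
 [23 23 23 24 67 70 73 73 73 74 74 73 73 73 72 70 64 24 24]
 [23 23 24 61 70 73 74 74 73 74 74 74 74 74 73 73 68 24 24]
 [23 23 24 65 73 74 74 73 73 75 74 74 73 74 74 74 72 63 24]
 [23 24 63 70 73 74 74 74 74 74 74 74 74 74 73 74 73 68 24]]
[]
time: 3.25
tcp_pos: [0.5566, 0.0189, 0.1155]
ee_rot: [0.001, 0.707, -0.707, -0.0]
contact_force: [0.2, 0.4, 0.4]
opening: 0.002
gripper_force: 0.0
time: 3.45
tcp_pos: [0.557, 0.0191, 0.1145]
ee_rot: [-0.0, 0.707, -0.707, 0.0]
contact_force: [-1.3, -0.1, 0.7]
opening: 0.009
gripper_force: 0.0
time: 3.85
tcp_pos: [0.5572, 0.0191, 0.109]
ee_rot: [-0.0, 0.707, -0.707, 0.0]
contact_force: [-0.6, 0.4, 3.8]
opening: 0.003
gripper_force: 1.8
```

```bash
f(){ grep -E 'tcp_pos|contact' | tr '\n' ' '; echo; }
python3 -m jog '[[0,0,0,0,0,2,0]]'|f; python3 -m jog '[[0,0,0,0,0,1,0]]'|f; python3 -m jog '[[0,0,0,0,0,1,0]]'|f; python3 -m jog '[[0,0,0,0,0,1,0]]'|f; python3 -m jog '[[0,0,0,0,0,1,0]]'|f; python3 -m jog '[[0,0,0,0,0,0,0]]'|f;python3 -m jog '[[0,0,0,0,0,1,0]]'|f; python3 -m jog '[[0,0,0,0,0,1,0]]'|f
```

```text
tcp_pos: [0.5573, 0.0191, 0.1073] contact_force: [-1.2, 0.9, 4.6] 
tcp_pos: [0.5573, 0.0191, 0.106] contact_force: [-1.2, 0.6, 4.5] 
tcp_pos: [0.5572, 0.0191, 0.1049] contact_force: [-1.1, 0.3, 5.6] 
tcp_pos: [0.5573, 0.0191, 0.1038] contact_force: [-1.2, 1.0, 6.0] 
tcp_pos: [0.5573, 0.0191, 0.1027] contact_force: [-1.1, -0.4, 4.6] 
tcp_pos: [0.5572, 0.0191, 0.1025] contact_force: [0.3, -0.1, 4.8] 
tcp_pos: [0.5573, 0.0191, 0.1017] contact_force: [0.1, 1.7, 4.6] 
tcp_pos: [0.5573, 0.0191, 0.1006] contact_force: [-0.0, 0.9, 5.4]
```

```bash
f(){ grep -E 'tcp_pos|contact' | tr '\n' ' '; echo; }
for i in 1; do :; done
python3 -m jog '[[0,0,0,0,0,1,0]]'|f; python3 -m jog '[[0,0,0,0,0,0,0]]'|f; python3 -m jog '[[0,0,0,0,0,1,0]]'|f; python3 -m jog '[[0,0,0,0,0,0,0]]'|f; python3 -m jog '[[0,0,0,0,0,1,0]]'|f; python3 -m jog '[[0,0,0,0,0,0,0]]'|f;python3 -m jog '[[0,0,0,0,0,1,0]]'|f; python3 -m jog '[[0,0,0,0,0,0,0]]'|f
```

```text
tcp_pos: [0.5572, 0.0191, 0.0996] contact_force: [-1.2, 0.5, 4.3] 
tcp_pos: [0.5572, 0.0191, 0.0994] contact_force: [1.2, 0.5, 3.6] 
tcp_pos: [0.5572, 0.0191, 0.0986] contact_force: [0.3, 0.8, 5.1] 
tcp_pos: [0.5572, 0.0191, 0.0985] contact_force: [1.1, -0.2, 4.3] 
tcp_pos: [0.5572, 0.0191, 0.0977] contact_force: [0.5, 0.8, 5.3] 
tcp_pos: [0.5572, 0.0191, 0.0975] contact_force: [0.3, 0.7, 2.8] 
tcp_pos: [0.5572, 0.0191, 0.0967] contact_force: [0.8, 0.8, 5.4] 
tcp_pos: [0.5572, 0.0191, 0.0965] contact_force: [0.6, 0.8, 3.6]
```

```bash
f(){ grep -E 'tcp_pos|contact' | tr '\n' ' '; echo; }
python3 -m jog '[[0,0,0,0,0,1,0]]'|f; python3 -m jog '[[0,0,0,0,0,1,0]]'|f; python3 -m jog '[[0,0,0,0,0,1,0]]'|f; python3 -m jog '[[0,0,0,0,0,1,0]]'|f; python3 -m jog '[[0,0,0,0,0,0,0]]'|f; python3 -m jog '[[0,0,0,0,0,0,0]]'|f; python3 -m jog '[[0,0,0,0,0,0,0]]'|f
```

```text
tcp_pos: [0.5572, 0.0191, 0.0957] contact_force: [0.9, 1.0, 4.8] 
tcp_pos: [0.5572, 0.0191, 0.0946] contact_force: [1.1, 0.0, 5.1] 
tcp_pos: [0.5572, 0.0191, 0.0937] contact_force: [-0.4, 1.1, 5.9] 
tcp_pos: [0.5572, 0.0191, 0.0928] contact_force: [0.3, 1.4, 6.5] 
tcp_pos: [0.5572, 0.0191, 0.0927] contact_force: [1.0, 0.8, 4.3] 
tcp_pos: [0.5572, 0.0191, 0.0927] contact_force: [0.7, 0.5, 5.2] 
tcp_pos: [0.5572, 0.0191, 0.0927] contact_force: [0.3, -0.0, 5.8]
```

Contact seems to begin around z = 0.0945 m. I'll lift off and take an oblique look from the front, comparing the slug top with the cap.

```bash
python3 -m jog '[[0,0,0,0,0,-8,0],[0,0,0,0,0,-12,0],[0,0,0,-10,25,0,0],[0,0,0,-10,25,0,0],[0,0,0,-10,25,0,0],[0,0,0,-10,25,0,0],[0,0,0,-10,25,0,0],[0,0,0,-8,22,0,0]]'; python3 -m jog '[[0,0,0,0,0,0,0]]' >/dev/null
python3 - <<'E'
from h import *
np.set_printoptions(precision=4,suppress=True,linewidth=160)
p=vision.get_image("wrist")
for z in (.031,.09): print(proj(p,(.5572,.019,z)))
u,v=proj(p,(.557,.019,.05)).astype(int);c=(max(0,u-70),max(0,v-70),u+70,v+70);print(c)
save(p,"d.png",c,4)
for l in ["cap_top","work_top","foot_tip"]:
    for m in models.look_for(l,p)[:2]: print(l,np.round(m["centre"],1),round(m["confidence"],2),xyz(p,m["centre"]))
np.savez("d.npz",**{k:np.array(p[k]) for k in ["color","depth","fx","fy","cx","cy","k1","world_from_camera"]})
E
```

```text
time: 6.95
tcp_pos: [0.4083, 0.0769, 0.1127]
ee_rot: [-0.001, -0.707, 0.707, 0.0]
contact_force: [0.3, 0.4, 0.9]
opening: 0.001
gripper_force: 0.0
[ 48.0649 120.5235]
[-18.4884 124.9804]
(0, np.int64(51), np.int64(100), np.int64(191))
cap_top [  7.2 124.2] 0.59 [0.5444 0.0185 0.0886]
work_top [15.2 12.9] 0.73 [ 0.5733 -0.0536  0.0209]
work_top [ 59.7 120. ] 0.68 [0.549  0.0186 0.0306]
foot_tip [ 53.1 118.4] 0.55 [0.5522 0.0174 0.0329]
foot_tip [97.2 93.8] 0.43 [ 0.5269 -0.0006  0.0147]
```

View pics/d.png

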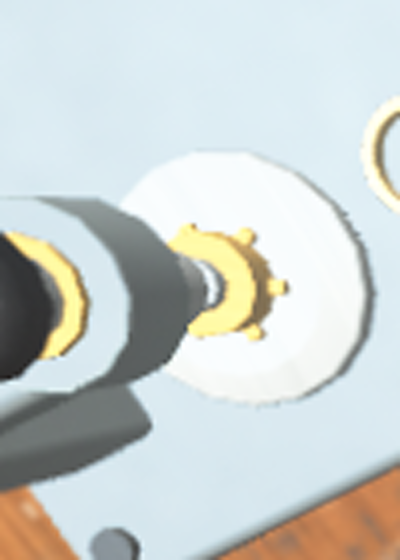

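This view shows the foot standing on the slug, with the slug's top annulus at crop (238,285). I'll measure heights there and on the cap.

Run:
```python
import numpy as np,os
exec(open("h.py").read().replace("from bench import r, vision, models",""))
p=dict(np.load("d.npz"))
np.set_printoptions(precision=1,suppress=True,linewidth=170)
P=lambda u,v:(xyz(p,(u,v))*1000)
print("slug",[[round(P(u,v)[2],1) for u in range(52,64)] for v in (113,116,119,122,125,128,131)])
print("cap",[[round(P(u,v)[2],1) for u in range(0,12)] for v in (118,122,126,130)])
print("armtop",[[round(P(u,v)[2],1) for u in range(22,30)] for v in (118,124)])
print("disc base",P(80,122),P(75,62))
```

```text
slug [[np.float64(31.3), np.float64(31.3), np.float64(30.7), np.float64(31.3), np.float64(31.1), np.float64(30.8), np.float64(30.1), np.float64(29.3), np.float64(29.0), np.float64(28.0), np.float64(27.2), np.float64(25.0)], [np.float64(31.8), np.float64(31.8), np.float64(31.4), np.float64(31.0), np.float64(30.8), np.float64(30.8), np.float64(30.9), np.float64(30.7), np.float64(30.7), np.float64(30.7), np.float64(30.1), np.float64(28.7)], [np.float64(34.4), np.float64(33.5), np.float64(32.5), np.float64(31.8), np.float64(31.0), np.float64(31.0), np.float64(31.0), np.float64(30.9), np.float64(30.5), np.float64(30.4), np.float64(30.4), np.float64(30.0)], [np.float64(35.5), np.float64(34.7), np.float64(33.7), np.float64(32.3), np.float64(32.1), np.float64(31.8), np.float64(31.0), np.float64(31.2), np.float64(31.2), np.float64(31.4), np.float64(31.2), np.float64(31.2)], [np.float64(35.2), np.float64(34.3), np.float64(34.0), np.float64(32.4), np.float64(30.8), np.float64(30.7), np.float64(30.9), np.float64(31.2), np.float64(31.5), np.float64(31.2), np.float64(31.0), np.float64(30.9)], [np.
[... 958 characters left out ...]
1.0), np.float64(90.6), np.float64(90.0), np.float64(89.0), np.float64(88.9), np.float64(88.2), np.float64(87.6), np.float64(86.6)], [np.float64(92.4), np.float64(92.3), np.float64(92.0), np.float64(92.1), np.float64(91.8), np.float64(91.0), np.float64(90.0), np.float64(89.4), np.float64(89.2), np.float64(88.4), np.float64(88.2), np.float64(87.1)]]
armtop [[np.float64(73.9), np.float64(73.9), np.float64(73.9), np.float64(74.1), np.float64(74.0), np.float64(73.9), np.float64(73.7), np.float64(72.7)], [np.float64(74.1), np.float64(74.1), np.float64(74.1), np.float64(73.9), np.float64(73.9), np.float64(73.5), np.float64(73.5), np.float64(73.1)]]
disc base [538.5  20.3  23.2] [540.1 -23.   15.1]
```

The slug top is at about 31 mm and the cap at 92.7 mm, so the foot gives about 2.3 mm. I'll go back and press about 1.6 mm further.

```bash
f(){ grep -E 'time|tcp_pos|contact' | tr '\n' ' '; echo; }
python3 -m jog '[[0,0,0,10,-25,0,0],[0,0,0,10,-25,0,0],[0,0,0,10,-25,0,0],[0,0,0,10,-25,0,0],[0,0,0,10,-25,0,0],[0,0,0,8,-22,0,0],[0,0,0,0,0,12,0],[0,0,0,0,0,7,0]]'|f; python3 -m jog '[[0,0,0,0,0,1,0]]'|f; python3 -m jog '[[0,0,0,0,0,0.8,0]]'|f; python3 -m jog '[[0,0,0,0,0,0.8,0]]'|f; python3 -m jog '[[0,0,0,0,0,0,0]]'|f
```

```text
time: 8.05 tcp_pos: [0.5569, 0.0181, 0.0919] contact_force: [1.0, -1.0, 4.5] 
time: 8.15 tcp_pos: [0.5561, 0.0186, 0.0913] contact_force: [0.3, -0.3, 0.3] 
time: 8.25 tcp_pos: [0.556, 0.019, 0.0913] contact_force: [-0.3, -0.7, -1.5] 
time: 8.35 tcp_pos: [0.5562, 0.0191, 0.0912] contact_force: [-2.0, 0.3, 4.6] 
time: 8.45 tcp_pos: [0.5566, 0.0193, 0.0913] contact_force: [-0.4, -0.2, 0.3]
```

```bash
f(){ grep -E 'tcp_pos|contact' | tr '\n' ' '; echo; }
python3 -m jog '[[0,0,0,0,0,0,0]]'|f; python3 -m jog '[[0,0,0,0,0,0.3,0]]'|f; python3 -m jog '[[0,0,0,0,0,0,0]]'|f
```

```text
tcp_pos: [0.5569, 0.0193, 0.0912] contact_force: [-0.3, 0.8, 0.2] 
tcp_pos: [0.557, 0.0193, 0.0912] contact_force: [-2.3, 1.1, 3.6] 
tcp_pos: [0.557, 0.0193, 0.0912] contact_force: [-1.9, 1.7, 4.3]
```

The cap now stands at 91.2 mm, which is about 3.8 mm of give. On to the knob: lift, go across, turn 63° and open partly.

```bash
python3 -m jog '[[0,0,0,0,0,-15,0],[0,0,0,5,0,-25,0.3],[0,0,0,20,-10,-18,0.5],[0,0,0,25,-12,0,0.5],[0,0,0,25,-12,0,0.5],[0,0,0,18,-11,0,0.5]]' >/dev/null; python3 -m jog '[[0,0,8,0,0,0,0.5],[0,0,8,0,0,0,0.5],[0,0,8,0,0,0,0.5],[0,0,8,0,0,0,0.5],[0,0,8,0,0,0,0.5],[0,0,8,0,0,0,0.5],[0,0,8,0,0,0,0.5],[0,0,7,0,0,0,0.5]]' >/dev/null;python3 -m jog '[[0,0,0,0,0,0,0.5],[0,0,0,0,0,0,0.5]]'
python3 - <<'E'
from h import *
np.set_printoptions(precision=4,suppress=True,linewidth=160)
p=vision.get_image("wrist");save(p,"e.png",None,1.5)
print(proj(p,(.6017,-.0735,.078)))
P=np.array([xyz(p,(u,v)) for v in range(40,300) for u in range(120,400) if p["depth"][v,u]>0])
K=P[(P[:,2]>.073)&(P[:,2]<.083)&(abs(P[:,0]-.6017)<.04)&(abs(P[:,1]+.0735)<.04)]
w,V=np.linalg.eigh(np.cov(K[:,:2].T));print(len(K),K.mean(0),np.sqrt(w)*np.sqrt(12),np.degrees(np.arctan2(V[1,1],V[0,1])))
for l in ["knob_grip","index_knob","stop1","stop3","detent_mark"]:
    for m in models.look_for(l,p)[:1]: print(l,np.round(m["centre"],1),round(m["confidence"],2),xyz(p,m["centre"]))
print(r.observe()["joint_positions"],r.observe()["contact_force"])
E
```

```text
time: 10.35
tcp_pos: [0.6019, -0.074, 0.1484]
ee_rot: [-0.0, -0.235, 0.972, 0.0]
contact_force: [-0.3, -0.1, -0.0]
opening: 0.5
gripper_force: 0.0
[255.3243 199.9075]
898 [ 0.6004 -0.0742  0.0782] [0.0116 0.0449] -153.63355384310688
knob_grip [258.9 182.1] 0.79 [ 0.5882 -0.0775  0.0783]
index_knob [254.5 180.6] 0.91 [ 0.5886 -0.0809  0.0785]
stop1 [253.  181.2] 0.64 [ 0.5895 -0.0817  0.0785]
stop3 [253.  181.2] 0.64 [ 0.5895 -0.0817  0.0785]
detent_mark [252.4 127.9] 0.75 [ 0.5581 -0.0985  0.0327]
[ 0.1444  0.4134 -0.1431  0.     -1.0143 -1.2433] [0.8262 0.9139 1.16  ]
```

View pics/e.png

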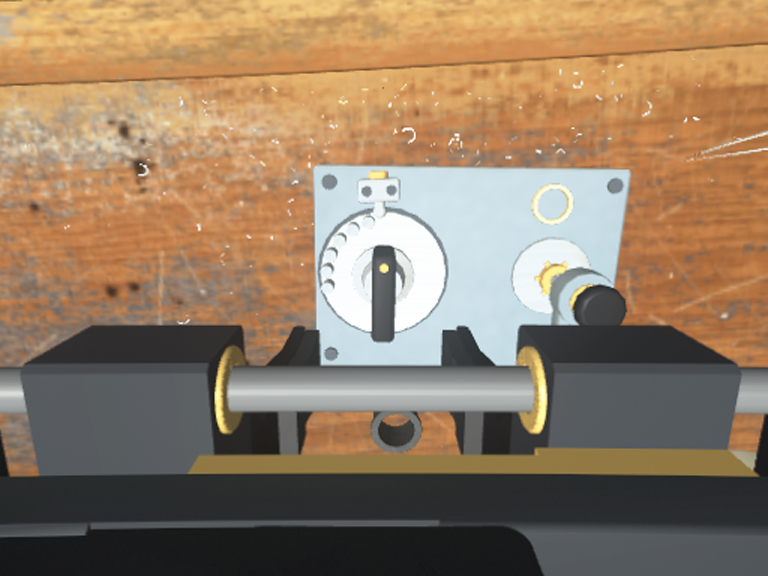

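The knob is centred between the open fingers, with the dot at (384,268), the ball at (380,209) and the pins fanning left. Before it's covered, I'll unroll the pin disc to read the angles.

Run:
```python
from h import *
p=vision.get_image("wrist")
ax=np.array([.6013,-.0741])
# angle clockwise-from-above measured from front dir (base -x, world angle -153.5): pins lie at negative-clockwise..; rows radius
f=np.radians(-153.5);A=np.radians(np.arange(-30,130,.2));R=np.arange(.024,.052,.0001)
for z in (.024,):
    M=np.zeros((len(R),len(A),2),np.float32)
    for i,q in enumerate(R):
        for j,a in enumerate(A): M[i,j]=proj(p,(ax[0]+q*np.cos(f+a),ax[1]+q*np.sin(f+a),z))
    im=cv2.remap(cv2.cvtColor(p["color"],cv2.COLOR_RGB2BGR),M,None,cv2.INTER_CUBIC)
    im1=cv2.remap(cv2.cvtColor(p["color"],cv2.COLOR_RGB2BGR),M[:, ::-1].copy(),None,cv2.INTER_CUBIC)[:,::-1].copy()
    # also clockwise side
    A2=-A; M2=np.array([[proj(p,(ax[0]+q*np.cos(f+a),ax[1]+q*np.sin(f+a),z)) for a in A2] for q in R],np.float32)
    im2=cv2.remap(cv2.cvtColor(p["color"],cv2.COLOR_RGB2BGR),M2,None,cv2.INTER_CUBIC)
for I in (im,im2):
    for d in range(-30,130,10): cv2.line(I,((d+30)*5,0),((d+30)*5,12 if d else 40),(0,0,255),1)
    cv2.line(I,(0,100),(10,100),(255,0,0),1)
cv2.imwrite("pics/f.png",np.vstack([im,im2]))
for uv in [(367,222),(350,230),(325,270),(328,285),(440,270)]: print(xyz(p,(uv[0]/1.5,uv[1]/1.5)))
```

```text
[ 0.5764755  -0.09652031  0.03126898]
[ 0.58518257 -0.10322012  0.03079168]
[ 0.61321016 -0.10593754  0.03129246]
[ 0.62069766 -0.10040144  0.03131276]
[ 0.58383267 -0.04290461  0.02049157]
```

View pics/f.png

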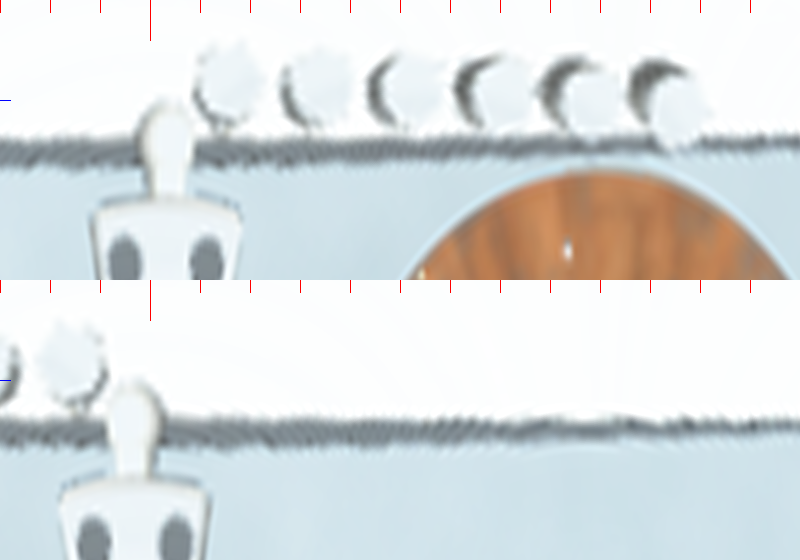

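Run:
```python
from h import *
p=vision.get_image("wrist");ax=np.array([.6013,-.0741]);f=np.radians(-153.5)
def g(x,y,z,name):
    a=np.radians(x/5-30);q=.024+y*.0001
    uv=proj(p,(ax[0]+q*np.cos(f+a),ax[1]+q*np.sin(f+a),.024));X=xyz(p,uv,z)-[*ax,0]
    an=(np.degrees(np.arctan2(X[1],X[0]))+153.5+180)%360-180
    print(name,round(an,1),round(np.hypot(*X[:2])*1000,1),xyz(p,uv)[2])
for i,(x,y) in enumerate([(232,88),(320,85),(408,90),(495,92),(583,98),(675,105)]): g(x,y,.031,i+1)
g(168,125,.026,"ball");g(168,125,.03,"ball");g(168,235,.032,"block")
```

```text
1 15.7 33.6 0.03146504658736965
2 32.4 33.1 0.030624522774088392
3 49.4 33.3 0.030830509769199432
4 66.3 33.1 0.03144173214375301
5 83.7 33.2 0.0307183118050125
6 102.2 33.3 0.03072257308292098
ball 3.6 36.7 0.02919597615024533
ball 3.5 37.2 0.02919597615024533
block 3.5 48.1 0.03255654580731815
```

The ball is at +3.5° and the pins at 15.7°, then every 17.2°. The third stop is therefore at about 54.5° (0.95 rad), and the fourth pin would meet the ball at 63°. Descending and gripping.

```bash
python3 -m jog '[[0,0,0,1,0,20,0.5],[0,0,0,0,0,25,0.5],[0,0,0,0,0,25,0.5],[0,0,0,0,0,20,0.5],[0,0,0,0,0,9,0.5],[0,0,0,0,0,4,0.5],[0,0,0,0,0,0,0.5]]'; python3 -m jog '[[0,0,0,0,0,0,0],[0,0,0,0,0,0,0],[0,0,0,0,0,0,0],[0,0,0,0,0,0,0],[0,0,0,0,0,0,0]]'
python3 - <<'E'
from h import *
o=r.observe();print(o["contact_force"],o["moment"],o["opening"],o["gripper_force"])
E
```

```text
time: 11.45
tcp_pos: [0.6014, -0.0744, 0.0458]
ee_rot: [0.0, -0.234, 0.972, -0.0]
contact_force: [-0.4, 0.2, 0.1]
opening: 0.5
gripper_force: 0.0
time: 11.95
tcp_pos: [0.6008, -0.0734, 0.0464]
ee_rot: [0.0, -0.233, 0.972, 0.001]
contact_force: [-6.1, 12.3, 8.6]
opening: 0.14
gripper_force: 31.6
[-6.06367872 12.28677437  8.59220712] [ 3.1762743   1.12209621 -0.32602024] 0.14012965076119224 31.56749750400195
```

```bash
python3 -m jog '[[0,0,0,0,0.7,-0.4,0],[0,0,0,0,0,0,0]]'; python3 -m jog '[[0,0,0,0,0.5,0,0],[0,0,0,0,0,0,0]]'
```

```text
time: 12.15
tcp_pos: [0.6008, -0.0732, 0.0464]
ee_rot: [0.0, -0.233, 0.972, 0.0]
contact_force: [-1.8, 4.5, 2.5]
opening: 0.133
gripper_force: 31.3
time: 12.35
tcp_pos: [0.6008, -0.0732, 0.0464]
ee_rot: [0.0, -0.233, 0.972, 0.0]
contact_force: [-2.5, 4.2, 4.5]
opening: 0.139
gripper_force: 31.4
```

Gripped, with the side load mostly relaxed. Turning clockwise now, watching the moment to count clicks.

```bash
cat > s.py <<'E'
from h import *
from scipy.spatial.transform import Rotation as Ro
o=r.observe();w,x,y,z=o["ee_rot"];m=Ro.from_quat([x,y,z,w]).as_matrix()
print(round(o["time"],2),"yaw",round(np.degrees(np.arctan2(m[1,1],m[0,1])),2),"F",np.round(o["contact_force"],1),"Mz",np.round(o["moment"],3),"tcp",np.round(o["tcp_pos"],4),round(o["opening"],3),"t6",np.round(o["joint_torque"][5],3))
E
s(){ python3 s.py; }
s; python3 -m jog '[[0,0,3,0,0,0,0]]'>/dev/null;s; python3 -m jog '[[0,0,3,0,0,0,0]]'>/dev/null;s; python3 -m jog '[[0,0,3,0,0,0,0]]'>/dev/null;s; python3 -m jog '[[0,0,3,0,0,0,0]]'>/dev/null;s; python3 -m jog '[[0,0,3,0,0,0,0]]'>/dev/null;s; python3 -m jog '[[0,0,3,0,0,0,0]]'>/dev/null;s; python3 -m jog '[[0,0,2,0,0,0,0]]'>/dev/null;s; python3 -m jog '[[0,0,2,0,0,0,0]]'>/dev/null;s
```

```text
12.35 yaw 116.99 F [-2.5  4.2  4.5] Mz [ 1.095  0.328 -0.329] tcp [ 0.6008 -0.0732  0.0464] 0.139 t6 0.295
12.45 yaw 114.0 F [-1.9  4.9  4.7] Mz [1.3   0.442 0.054] tcp [ 0.6008 -0.0732  0.0464] 0.136 t6 0.359
12.55 yaw 110.99 F [-1.1  3.7  5. ] Mz [1.27  0.398 0.183] tcp [ 0.6008 -0.0731  0.0464] 0.136 t6 0.143
12.65 yaw 107.99 F [-2.5  3.7  4.3] Mz [1.326 0.416 0.091] tcp [ 0.6007 -0.073   0.0464] 0.134 t6 0.181
12.75 yaw 104.98 F [-1.7  4.8  5.2] Mz [1.462 0.422 0.166] tcp [ 0.6007 -0.073   0.0464] 0.136 t6 0.197
12.85 yaw 101.98 F [-1.7  4.5  4.4] Mz [1.443 0.459 0.173] tcp [ 0.6007 -0.0729  0.0464] 0.137 t6 0.209
12.95 yaw 98.98 F [-1.6  4.4  4.5] Mz [1.544 0.483 0.158] tcp [ 0.6007 -0.0729  0.0464] 0.133 t6 0.22
13.05 yaw 97.0 F [-1.9  5.7  4.8] Mz [1.494 0.441 0.076] tcp [ 0.6007 -0.0728  0.0464] 0.136 t6 0.061
13.15 yaw 95.02 F [-1.3  5.4  4.3] Mz [1.579 0.465 0.212] tcp [ 0.6007 -0.0728  0.0464] 0.136 t6 0.038
```

```bash
s(){ python3 s.py; }
python3 -m jog '[[0,0,3,0,0,0,0]]'>/dev/null;s; python3 -m jog '[[0,0,3,0,0,0,0]]'>/dev/null;s; python3 -m jog '[[0,0,3,0,0,0,0]]'>/dev/null;s; python3 -m jog '[[0,0,3,0,0,0,0]]'>/dev/null;s; python3 -m jog '[[0,0,3,0,0,0,0]]'>/dev/null;s; python3 -m jog '[[0,0,3,0,0,0,0]]'>/dev/null;s; python3 -m jog '[[0,0,3,0,0,0,0]]'>/dev/null;s; python3 -m jog '[[0,0,3,0,0,0,0]]'>/dev/null;s; python3 -m jog '[[0,0,2,0,0,0,0]]'>/dev/null;s;python3 -m jog '[[0,0,2,0,0,0,0]]'>/dev/null;s;python3 -m jog '[[0,0,2,0,0,0,0]]'>/dev/null;s
python3 - <<'E'
from h import *
for n in ("wrist","scene"):
    p=vision.get_image(n); X=(.6,-.074,.04); u,v=proj(p,X).astype(int); print(n,u,v)
    if n=="wrist": save(p,"g.png",(140,40,360,240),3)
    for l in ["knob_grip","stop3","detent_mark"]:
        for m in models.look_for(l,p)[:1]: print(l,np.round(m["centre"],1),round(m["confidence"],2))
    np.savez(n+".npz",**{k:np.array(p[k]) for k in ["color","depth","fx","fy","cx","cy","k1","world_from_camera"]})
E
```

```text
13.25 yaw 92.02 F [-2.   5.4  5.1] Mz [1.664 0.524 0.206] tcp [ 0.6007 -0.0727  0.0464] 0.133 t6 0.21
13.35 yaw 88.99 F [-2.5  6.5  4.8] Mz [1.689 0.463 0.172] tcp [ 0.6007 -0.0727  0.0464] 0.136 t6 0.181
13.45 yaw 85.99 F [-1.8  6.2  3.9] Mz [1.737 0.489 0.169] tcp [ 0.6007 -0.0726  0.0464] 0.136 t6 0.193
13.55 yaw 82.98 F [-2.9  5.2  5.5] Mz [1.844 0.502 0.123] tcp [ 0.6007 -0.0726  0.0464] 0.132 t6 0.205
13.65 yaw 79.98 F [-1.9  5.6  4.7] Mz [1.91  0.514 0.118] tcp [ 0.6007 -0.0725  0.0464] 0.135 t6 0.215
13.75 yaw 77.0 F [-1.3  5.7  5.2] Mz [1.954 0.51  0.268] tcp [ 0.6007 -0.0725  0.0464] 0.135 t6 0.097
13.85 yaw 74.0 F [-2.5  7.4  4.9] Mz [1.974 0.529 0.192] tcp [ 0.6007 -0.0724  0.0464] 0.133 t6 0.155
13.95 yaw 71.0 F [-1.6  6.5  5. ] Mz [2.005 0.491 0.198] tcp [ 0.6008 -0.0723  0.0464] 0.134 t6 0.174
14.05 yaw 69.02 F [-2.7  7.8  4. ] Mz [2.078 0.496 0.151] tcp [ 0.6008 -0.0723  0.0464] 0.132 t6 0.019
14.15 yaw 67.03 F [-2.2  6.9  5. ] Mz [2.053 0.497 0.161] tcp [ 0.6008 -0.0723  0.0464] 0.137 t6 0.078
14.25 yaw 65.03 F [-2.1  7.1  4.5] Mz [2.18  0.509 0.157] tcp [ 0.6008 -0.0722  0.0464] 0.137 t6 0.088
wrist 251 230
stop3 [254.6 203.5] 0.72
detent_mark [181.7 177. ] 0.66
scene 250 196
knob_grip [248.  205.4] 0.89
stop3 [245.9 201.8] 0.81
detent_mark [250.2 204.8] 0.39
```

View pics/g.png

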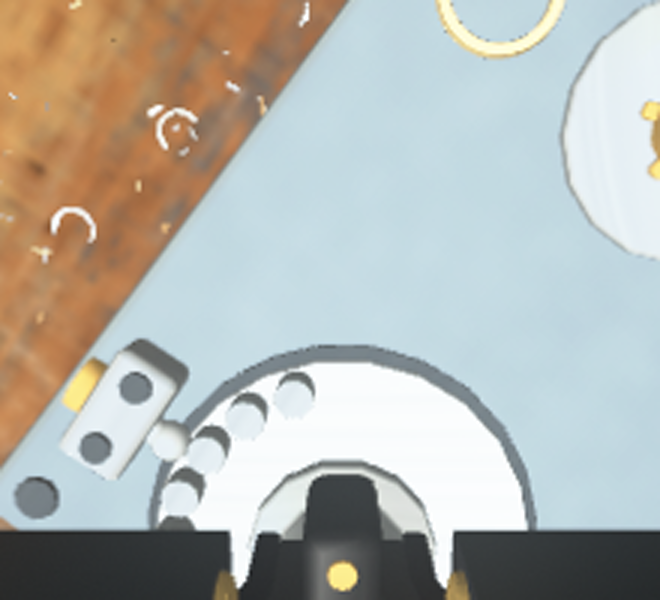

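The ball at crop (170,440) lies past the third pin (210,450) and before the fourth (183,492). I'll compute the exact offset.

Run:
```python
import numpy as np
exec(open("h.py").read().replace("from bench import r, vision, models",""))
p=dict(np.load("wrist.npz"))
P={n:xyz(p,(140+u/3,40+v/3),z)[:2] for n,u,v,z in [("p1",299,397,.031),("p2",251,421,.031),("p3",212,454,.031),("p4",185,495,.031),("ball",168,440,.029),("block",115,417,.032)]}
from scipy.optimize import least_squares
pins=np.array([P["p%d"%i] for i in (1,2,3,4)])
s=least_squares(lambda c:np.hypot(*(pins-c).T)-.0335,[.601,-.074]).x
for c in (s,np.array([.601,-.0735])):
    print(c,{k:round(np.degrees(np.arctan2(*(v-c)[::-1])),1) for k,v in P.items()},{k:round(np.hypot(*(v-c))*1e3,1) for k,v in P.items()})
```

```text
[ 0.60180449 -0.07241892] {'p1': np.float64(170.2), 'p2': np.float64(-172.3), 'p3': np.float64(-155.2), 'p4': np.float64(-138.4), 'ball': np.float64(-149.9), 'block': np.float64(-148.8)} {'p1': np.float64(33.8), 'p2': np.float64(33.2), 'p3': np.float64(33.4), 'p4': np.float64(33.7), 'ball': np.float64(41.5), 'block': np.float64(52.0)}
[ 0.601  -0.0735] {'p1': np.float64(168.1), 'p2': np.float64(-174.0), 'p3': np.float64(-156.3), 'p4': np.float64(-138.8), 'ball': np.float64(-150.6), 'block': np.float64(-149.4)} {'p1': np.float64(33.2), 'p2': np.float64(32.3), 'p3': np.float64(32.2), 'p4': np.float64(32.4), 'ball': np.float64(40.3), 'block': np.float64(50.8)}
```

Another 2.6° clockwise centres it, which agrees with the earlier estimate.

```bash
python3 -m jog '[[0,0,1.3,0,0,0,0],[0,0,1.3,0,0,0,0],[0,0,0,0,0,0,0],[0,0,0,0,0,0,0]]'>/dev/null; python3 s.py
python3 - <<'E'
from h import *
p=vision.get_image("wrist");save(p,"i.png",(140,40,400,240),3)
u=[(x,y) for x in range(380,512,2) for y in range(20,330,2)]
P=np.array([xyz(p,q) for q in u if p["depth"][q[1],q[0]]>0]);C=P[(np.hypot(P[:,0]-.557,P[:,1]-.019)<.010)&(P[:,2]>.08)&(P[:,2]<.1)]
print(len(C),np.median(C,0) if len(C) else 0)
E
```

```text
15.05 yaw 62.5 F [-1.7  8.3  4.7] Mz [2.125 0.449 0.012] tcp [ 0.6008 -0.0721  0.0464] 0.138 t6 -0.092
740 [0.55672404 0.01890787 0.09132464]
```

View pics/i.png

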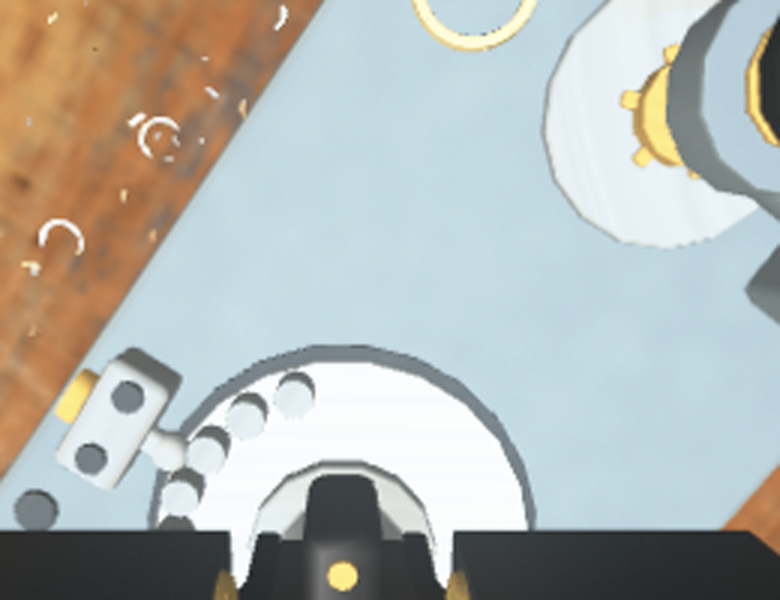

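The ball at crop (170,450) sits evenly between the third pin (210,452) and the fourth (183,493). The cap stands at 91.3 mm. One last check of slug height against cap before handing in.

Run:
```python
from h import *
p=vision.get_image("wrist")
P=[xyz(p,(u,v)) for u in range(352,364) for v in range(68,92) if p["color"][v,u,0]>int(p["color"][v,u,2])+50]
z=np.array(P)[:,2]*1000;print(len(z),np.percentile(z,[10,30,50,70,90]).round(1), xyz(p,(140+745/3,40+140/3))[2]*1000)
```

```text
246 [25.8 29.1 30.5 30.9 31.2] 73.8200508779634
```

```bash
python3 -c "
from bench import r
print(r.sign_off())"
```

```text
the job is handed in; nothing more can be done
None
```

I handed the job in: the gauge foot stands on the slug, pressed in by an estimated 3.8 mm, and the gripper is holding the knob at its third stop, with the ball midway between the third and fourth pins.

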